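# Clear the fixture and hold a cast lever level over it

## Robot

A 7-joint arm with a two-finger parallel gripper is mounted at the origin on a cart in front of the work surface, level with it; the furniture and walls round the work are solid. World frame = base frame: x ahead of the robot, y to its left, z up, the work surface at z = 0. Lengths are in m, angles in rad, forces in N, time in s.
With the tool pointing down it reaches from about 0.425 to 0.925 m from the base axis. Payload 6.8 kg.
Tool frame: the origin (TCP) lies at the very end of the fingers, on their centre line; the grasp point (between the pads) lies 19 mm behind it (tcp_to_grasp is the distance from the TCP to the grasp point, in m); z points along the fingers, y is the direction in which the jaws open and shut (so a half turn about z gives the same grasp; the last joint's range is limited). The gripper opens to 85 mm and grips with 20 to 120 N. Pads are 22 mm wide; open, the fingers measure 114 mm over their backs; the gripper's body (76 mm by 85 mm) begins 54 mm behind the grasp point. The pads swing forward as they close: fully open they stand 13 mm farther back than shut.
Start: joints at [-1.255, 0.477, 0.022, 1.555, -0.011, 1.109, -0.083], TCP at [0.278, 0.615, 0.231] pointing down, gripper open.
Joint ranges: [-2.96, 2.96], [-0.34, 2.1], [-1.41, 1.46], [0.24, 2.44], [-1.37, 4.51], [0.17, 1.92], [-2.96, 2.96]. Speed limits (rad/s): [2.39, 2.39, 3.14, 3.14, 3.14, 3.14, 3.14].

## Interface

Orientations are given as a unit quaternion [w, x, y, z].
In Python, from station import * gives the robot as it stands.
- The arm moves only by the tool apply_moves, never from a script. Its argument "increments" is one flat list of numbers, 5 for each row, row after row: the finger opening in mm, from 0 to 85.4, then the shift along the tool's x, y, z in mm, then the turn about the tool's z in degrees. In form: [claw, tx, ty, tz, roll, claw, tx, ty, tz, roll, ...]. A call has 1 to 12 rows; each row shifts and turns the pose as measured when the row begins, along the tool's axes as they then stand; what a row does not reach is not made up. A row lasts 1/8 s, in which the tool goes at most 62.5 mm and 10.7 degrees, less where a joint would pass 70% of its speed; a pose out of reach is approached as far as the arm can. A call with a gripper value outside its range is refused whole. The fingers move at their own pace and stop on an object; "squeeze" is the grip in N (left out, the last holds). Time passes only in rows, so rows that do not move let the fingers close. It gives the time, the measured TCP pose, the force and the opening at its end, in the units of the state.
- get_obs(): the state, without advancing time (a new reading comes with each control period).
- read_camera(name): name is "scene" or "side" or "wrist"; returns (picture, depth): 420x560x3 uint8, blue, green, red; 420x560 float32, m along the optical axis (not along the pixel's ray), 0 where there is no reading.
- get_calibration(name): a dict with "mtx" (3x3 intrinsics, pixels), "camera_from_world" (4x4, takes a point from world to camera coordinates); the wrist camera has in their place "T_tool_cam" (4x4, takes a point from camera to tool coordinates, whose origin is the TCP and whose axes are the flange's). Camera axes: x right, y down, z forward; pixel columns grow to the right and rows downward; lengths in m; the calibration is good to about 2 mm. A picture is of the moment at which its call begins: read the wrist's pose just before it. get_calibration takes no time and is no camera call.
- hand_in(): hands the job in, once; it reports no verdict.
Trained networks look in the newest picture that a camera, given by its name, has taken for a name from the list of things; names that differ only in an ending like _2 or _b are one class to them, and where a whole thing is asked for, a point or a joint stands for the part that bears it (a point fixed in the world has none). Each returns a list of dicts, best first, with "p" (0 to 1); they miss things now and then, are a little off and sometimes report something else, mostly with a low value. They report only what shows in the picture. A call takes as long as a camera call. They do not tell look-alikes from the thing itself.
- outline_of(camera, thing): "pixels" (420x560 bool, what is visible of it) and "extent" ([centre column, centre row, width, height] in pixels, round what is visible of it).
The state is a dict: "t": time; "q": joint angles; "joint_vel": joint speeds; "joint_torque": joint torques, N m; "eef_pos": TCP position; "tool_rot": TCP orientation; "contact_force": force on the tool from outside, world axes, zero at the start; "torque": the same for the moment, N m; "gripper_width": opening from 0.0 (shut) to 1.0 (fully open).
Only numpy, scipy, OpenCV 4.12 (cv2) and the standard library are available. Lean on these libraries where they do the work, as an engineer would, in place of code of your own. Each camera call takes 0.05 s, during which the arm holds its last target.

## Task

A closed kraft box has been left on the blue inspection fixture: first put it squarely on top of the column of two boxes and let it go. Then pick up the grey cast lever by its yellow balance band and hold it level about 5 cm above the top of the fixture's pin, heavy boss right above the pin and small eye right above the forked rest, and finish like that, still gripping the lever with nothing else carrying it. Do not bump the lever against the fixture and do not disturb the column or the other things on the bench.

Things in the scene. Friction and masses are not known exactly. Their poses are not given: they have to be found in the camera images.
- box_top: The closed kraft box to be moved, 50 x 50 x 66 mm high, about 0.12 kg. At the start it stands upright on the fixture's plate, between pin and fork. Origin: centre of its underside; z up, x and y normal to the sides.
- box_mid: Upper box of the column, same make and size (50 x 50 x 66 mm), loose on box_low. Origin: centre of its underside; its top is 66 mm higher.
- box_low: Lowest box of the column, same make and size, loose on the bench to the left of the fixture. Origin: centre of its underside.
- fixture: Fixed inspection fixture: a blue plate 310 (along its x) x 110 (y) x 12 mm thick with a bright steel locating pin at its -x end and a bright forked rest at its +x end, 220 mm apart. Origin: centre of the plate's underside, on the bench top; x runs from pin to fork; it points roughly away from the robot.
- pin_top (a point): Centre of the top of the fixture's pin, 57 mm above the bench: a 19 mm pin, 25 mm tall, on a 48 mm wide collar whose top is 32 mm above the bench. 110 mm from the plate's centre, on its -x side.
- fork_rest (a point): Centre of the forked rest's flat, 32 mm above the bench, 110 mm from the plate's centre on its +x side; the fork is 64 mm wide over its two cheeks, which stand 40 mm apart and rise to 49 mm above the bench.
- lever: Grey cast lever, 263 mm long, 0.4 to 0.8 kg, lying on the bench to the right of the fixture with its boss towards the robot. Origin: on the level of its underside, straight below the balance band; x runs along the arm from boss to eye, z up. Boss: 56 mm wide, 46 mm high with a 22 mm bore. Eye: 30 mm wide, 36 mm high. Between them the straight arm, 18 mm wide (y) and 22 mm high, runs from 14 to 36 mm above the underside, so that it stands clear of the bench.
- lever_band (a point): Centre of the yellow band round the arm, at the lever's balance point (centre of mass): 26 mm long, 25 mm above the underside, 63 mm from the bore's axis towards the eye. Grip here, across the 18 mm wide arm.
- lever_bore (a point): Bore axis of the boss at the underside, 63 mm from the band (-x of the lever).
- lever_eye (a point): Axis of the small eye at the underside, 220 mm from the bore's axis (+x of the lever).
- glue: Bystander: white glue bottle with red cap, 42 x 42 x 112 mm, standing at the left; origin below its centre.
- tape_measure: Bystander: yellow tape measure, 35 x 75 x 62 mm, at the left; origin below its centre.
- stamp: Bystander: hand stamp, 26 x 50 x 68 mm, beyond the fixture on the right; origin below its centre.
- screwdriver: Bystander: red screwdriver, 200 mm long, at the right edge; origin below its centre.
- marker: Bystander: blue and white marker, 138 mm long, at the left edge; origin below its centre.
Not all that is in view belongs to the job. Leave any orange look-alike of the box_mid alone.

How it is judged:
On the way, in this order (a step that is already met when the one before it is completed fails the run):
1. the box stands squarely on the column, let go (horizontal distance between box_top and box_mid below 0.012 m and z of box_top in the frame of box_mid between 0.06 and 0.072 m and angle between box_top's own z axis and vertical below 0.06 rad and (angle between the x axis of box_top and the x axis of box_mid, either way round below 0.14 rad or angle between the x axis of box_top and the y axis of box_mid, either way round below 0.14 rad) and horizontal distance between box_mid and box_low below 0.015 m and height (world z) of box_mid above 0.06 m and distance of box_low from where it was at the start of the episode below 0.03 m and contact force between the fingers and box_top below 0.1 N and linear speed of box_top below 0.02 m/s), for 0.3 s.
2. the lever is lifted clear of the bench (height (world z) of each of lever_bore, lever_eye above 0.03 m and contact force between the fingers and lever above 3 N), for 0.2 s.
At the end, for the whole second after the job is handed in: Box upright on the column, within 12 mm and 8 deg, released; column not shifted (15 mm, base 30 mm). Lever still in the fingers, gripped within 20 mm of the band, still, level within 4 deg, clear of the fixture, underside 25-80 mm above the pin, bore within 15 mm and eye within 20 mm (all of step 1 and horizontal distance between lever_bore and pin_top below 0.015 m and horizontal distance between lever_eye and fork_rest below 0.02 m and z of lever_bore in the frame of pin_top between 0.025 and 0.08 m and angle between lever's own z axis and vertical below 0.07 rad and horizontal distance between the grasp point and lever_band below 0.02 m and contact force between the fingers and lever above 3 N and contact force between lever and fixture below 0.1 N and contact force between lever and box_top below 0.1 N and linear speed of lever below 0.02 m/s and angular speed of lever below 0.1 rad/s); the arm keeps its last pose, push and grip.
It fails at once if a bystander is moved by more than 3 cm (distance of any of glue, tape_measure, stamp, screwdriver, marker from where it was at the start of the episode above 0.03 m).
It fails at once if the lever bumps against the fixture (contact force between lever and fixture above 2 N).
It fails at once if the column is knocked down (angle between any of box_low, box_mid's own z axis and vertical above 0.3 rad).
It also fails if it takes over 61 s, if anything falls off the work surface, if the arm or the gripper's body presses on something with over 40 N, if the wrist force passes 120 N, or if a joint passes its speed limit or range.

## Working session

There is one attempt and no reset: what is moved stays moved. The work goes in short steps, Python scripts to look and compute and a tool call to move; the robot and the scene stay as the last step left them, time stands still between calls to the robot, and variables do not carry over. Pictures are saved under pics/ and viewed, and the job is handed in when it is done.

Besides the shell and the picture viewer there is one more tool, called after "Call:" in YAML: its name, and indented under it one key for each argument. apply_moves: Moves the arm, as the interface text tells. Its arguments: {"type":"object","properties":{"increments":{"type":"array"},"squeeze":{"type":"number"}},"required":["increments"]}

```bash
ls; mkdir -p pics
python3 - <<'E'
from station import *
import cv2,numpy as np
o=get_obs();print(o)
for n in ["scene","side","wrist"]:
    im,d=read_camera(n);cv2.imwrite(f"pics/{n}0.png",im);np.save(f"pics/{n}0.npy",d)
    print(n,get_calibration(n))
E
```

```text
pics
{'t': 0.0, 'q': array([-1.25507007,  0.47779748,  0.0223437 ,  1.55648733, -0.01151095,
        1.10925788, -0.08309692]), 'joint_vel': array([-9.80742246e-04, -1.11147697e-03,  5.79807915e-05, -1.57724033e-03,
        4.17805104e-04,  1.31245098e-03,  9.39130958e-04]), 'joint_torque': array([-3.98763382e-05, -5.96450937e+01,  1.60707179e+00, -2.81196374e+01,
        1.22513555e-02,  9.20812832e-03,  1.02822770e-05]), 'eef_pos': array([0.27736209, 0.61472574, 0.23031238]), 'tool_rot': array([-1.28724104e-04,  2.10322754e-01,  9.77631582e-01, -9.01804609e-04]), 'contact_force': array([-0.53195084,  0.32391007, -0.30781118]), 'torque': array([ 0.0451896 ,  0.01843866, -0.01592468]), 'gripper_width': 1.0017318370051602}
scene {'mtx': array([[423.05591344,   0.        , 281.05594272],
       [  0.        , 423.05591344, 210.41265512],
       [  0.        ,   0.        ,   1.        ]]), 'camera_from_world': array([[ 0.51686073, -0.85596674, -0.01326337, -0.31689218],
       [-0.55274846, -0.32185669, -0.76868551,  0.36410744],
       [ 0.65370033,  0.40463466, -0.63948939,  1.200159
[... 327 characters left out ...]
0.12289004,  0.50942414, -0.85169542,  0.12950872],
       [ 0.24444018, -0.81622337, -0.52347722,  1.11439425],
       [ 0.        ,  0.        ,  0.        ,  1.        ]])}
wrist {'mtx': array([[299.31313989,   0.        , 282.4913589 ],
       [  0.        , 299.31313989, 208.62495637],
       [  0.        ,   0.        ,   1.        ]]), 'T_tool_cam': array([[ 1.74944076e-03, -9.64912304e-01, -2.62566536e-01,
         6.69183917e-02],
       [ 9.99998377e-01,  1.57505212e-03,  8.74638335e-04,
         2.96994482e-04],
       [-4.30393312e-04, -2.62567640e-01,  9.64913493e-01,
        -1.42594430e-01],
       [ 0.00000000e+00,  0.00000000e+00,  0.00000000e+00,
         1.00000000e+00]])}
```

View pics/scene0.png

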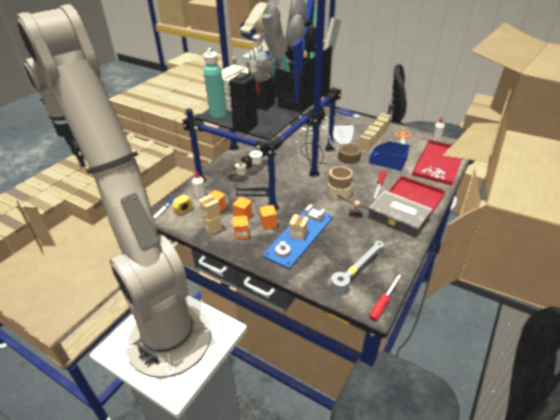

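View pics/side0.png

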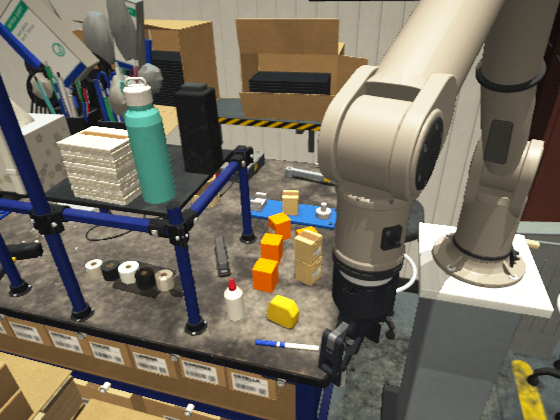

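View pics/wrist0.png

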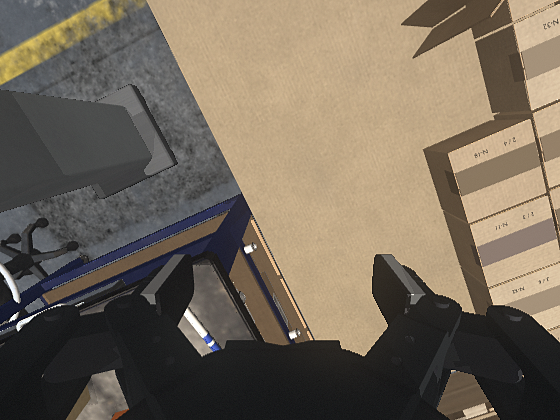

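Scene: column at ~(209,215), box on the fixture at (298,227), lever from (342,280) to (378,246), and orange blocks at (215–268, 200–227). Side: the column is at (308,255). The wrist sees only the table edge and the floor.

```bash
cat > h.py <<'E'
from station import *
import cv2,numpy as np
from scipy.spatial.transform import Rotation as R
def shot(n,name):
    o=get_obs();im,d=read_camera(n);cv2.imwrite(f"pics/{name}.png",im);np.save(f"pics/{name}.npy",d);return o,im,d
def Twc(n,o=None):
    c=get_calibration(n)
    if n!='wrist': return c['mtx'],np.linalg.inv(c['camera_from_world'])
    q=o['tool_rot'];T=np.eye(4);T[:3,:3]=R.from_quat([q[1],q[2],q[3],q[0]]).as_matrix();T[:3,3]=o['eef_pos']
    return c['mtx'],T@c['T_tool_cam']
def cloud(n,d,o=None):
    K,T=Twc(n,o);v,u=np.mgrid[:420,:560]
    p=np.stack([(u-K[0,2])/K[0,0]*d,(v-K[1,2])/K[1,1]*d,d,np.ones_like(d)],-1)@T.T
    p=p[...,:3];p[d<=0]=np.nan;return p
def proj(n,P,o=None):
    K,T=Twc(n,o);P=np.atleast_2d(P);c=(P-T[:3,3])@T[:3,:3];return c[:,:2]/c[:,2:]*K[0,0]+K[:2,2]
def rect(p,zlo,zhi,m=None):
    s=(p[...,2]>zlo)&(p[...,2]<zhi)
    if m is not None:s&=m
    q=p[s][:,:2].astype(np.float32)
    return len(q),cv2.minAreaRect(q*1000) if len(q)>4 else None
E
python3 - <<'E'
from h import *
for n in ["scene","side"]:
    o,im,d=shot(n,n+"1");p=cloud(n,d,o)
    for t in ["box_top","box_mid","fixture","lever","lever_band","glue","tape_measure","stamp","screwdriver","marker"]:
        for r in outline_of(n,t)[:5]:
            m=r['pixels'];q=p[m];q=q[~np.isnan(q[:,0])]
            if len(q)<3: print(n,t,r['p'],r['extent']);continue
            print(n,t,round(r['p'],2),np.round(r['extent']),len(q),np.round(np.percentile(q,[5,50,95],axis=0),3).tolist())
E
```

```text
scene box_mid 0.69 [242. 229.  18.  26.] 327 [[0.427, 0.042, 0.007], [0.446, 0.065, 0.056], [0.48, 0.093, 0.068]]
scene box_mid 0.69 [243. 208.  20.  19.] 321 [[0.521, 0.102, 0.007], [0.536, 0.12, 0.054], [0.57, 0.152, 0.068]]
scene box_mid 0.68 [209. 208.  21.  24.] 372 [[0.404, 0.156, 0.072], [0.422, 0.17, 0.116], [0.451, 0.207, 0.134]]
scene box_mid 0.53 [268. 218.  15.  24.] 347 [[0.524, -0.011, 0.001], [0.545, 0.012, 0.049], [0.576, 0.043, 0.068]]
scene box_mid 0.48 [219. 203.  14.  22.] 162 [[0.52, 0.212, 0.006], [0.538, 0.217, 0.058], [0.555, 0.258, 0.069]]
scene fixture 0.61 [297. 239.  72.  61.] 1653 [[0.405, -0.165, 0.005], [0.51, -0.128, 0.012], [0.678, -0.063, 0.041]]
scene lever 0.64 [358. 269.  53.  54.] 770 [[0.386, -0.386, 0.001], [0.455, -0.355, 0.034], [0.622, -0.319, 0.047]]
scene lever_band 0.87 [356. 267.  55.  57.] 752 [[0.386, -0.385, 0.003], [0.454, -0.354, 0.034], [0.621, -0.319, 0.047]]
scene glue 0.49 [199. 181.  15.  24.] 233 [[0.548, 0.336, 0.005], [0.561, 0.347, 0.052], [0.58, 0.367, 0.096]]
scene glue 0.25 [298. 238.  72.  65.] 1574 [[0.405, -0.164, 0.0
[... 1792 characters left out ...]
]
side lever_band 0.39 [292. 211.  88.  41.] 1492 [[0.417, -0.152, 0.005], [0.517, -0.088, 0.013], [0.676, -0.05, 0.047]]
side lever_band 0.15 [286. 343.  61.   9.] 315 [[0.369, 0.415, 0.004], [0.43, 0.425, 0.009], [0.488, 0.433, 0.013]]
side glue 0.71 [233. 299.  24.  40.] 617 [[0.551, 0.356, 0.008], [0.565, 0.374, 0.057], [0.585, 0.383, 0.099]]
side tape_measure 0.88 [281. 311.  34.  34.] 818 [[0.425, 0.341, 0.007], [0.453, 0.363, 0.043], [0.488, 0.374, 0.062]]
side tape_measure 0.45 [293. 208.  84.  38.] 1445 [[0.416, -0.149, 0.006], [0.515, -0.087, 0.013], [0.674, -0.05, 0.045]]
side marker 0.62 [286. 344.  61.  10.] 337 [[0.37, 0.414, 0.002], [0.43, 0.425, 0.009], [0.491, 0.433, 0.013]]
```

Run:
```python
from h import *
for n in ["scene","side"]:
    d=np.load(f"pics/{n}1.npy");p=cloud(n,d)
    s=(p[...,2]>0.1)&(p[...,0]>0.25)&(p[...,0]<1.2)&(abs(p[...,1])<0.6)
    q=p[s]
    # grid
    H={}
    for a in q:
        k=(round(a[0]*10),round(a[1]*10)); H.setdefault(k,[]).append(a[2])
    for k in sorted(H): 
        if len(H[k])>15: print(n,k,len(H[k]),np.round([min(H[k]),max(H[k])],2))
```

```text
scene (3, 5) 24 [0.29 0.35]
scene (3, 6) 393 [0.24 0.53]
scene (4, -6) 545 [0.14 0.41]
scene (4, 2) 240 [0.1  0.14]
scene (5, 2) 21 [0.13 0.13]
scene (6, -6) 18 [0.25 0.26]
scene (6, 0) 199 [0.1 0.3]
scene (6, 1) 347 [0.1 0.3]
scene (6, 2) 323 [0.26 0.48]
scene (6, 3) 160 [0.1  0.28]
scene (6, 4) 504 [0.1  0.33]
scene (7, -6) 85 [0.23 0.26]
scene (7, 0) 105 [0.1 0.3]
scene (7, 1) 397 [0.17 0.3 ]
scene (7, 2) 1399 [0.27 0.49]
scene (7, 3) 1230 [0.28 0.54]
scene (7, 4) 312 [0.1  0.54]
scene (8, -6) 103 [0.21 0.26]
scene (8, 0) 73 [0.26 0.28]
scene (8, 1) 758 [0.27 0.68]
scene (8, 2) 1470 [0.29 0.69]
scene (8, 3) 244 [0.29 0.49]
scene (8, 4) 49 [0.28 0.42]
scene (9, -6) 53 [0.2  0.53]
scene (9, 0) 1327 [0.1  0.69]
scene (9, 1) 2295 [0.1  0.66]
scene (9, 2) 715 [0.29 0.68]
scene (9, 3) 49 [0.42 0.42]
scene (9, 4) 537 [0.1  0.64]
scene (9, 5) 100 [0.1  0.64]
scene (10, 0) 29 [0.26 0.29]
scene (10, 1) 310 [0.16 0.63]
scene (10, 2) 743 [0.29 0.65]
scene (10, 3) 55 [0.42 0.47]
scene (10, 4) 267 [0.38 0.64]
scene (11, 0) 177 [0.1 0.3]
scene (11, 1) 925 [0.1  0.62]
scene (11, 2) 291 [0.41 0.65
[... 773 characters left out ...]
 0.54]
side (8, -6) 463 [0.12 0.53]
side (8, 1) 242 [0.29 0.6 ]
side (8, 2) 2488 [0.29 0.65]
side (8, 3) 782 [0.29 0.52]
side (8, 4) 4041 [0.26 0.42]
side (9, -6) 263 [0.12 0.53]
side (9, 1) 660 [0.29 0.63]
side (9, 2) 2423 [0.39 0.65]
side (9, 3) 569 [0.29 0.52]
side (9, 4) 2515 [0.1  0.55]
side (9, 5) 3284 [0.1  0.55]
side (10, 1) 330 [0.38 0.63]
side (10, 2) 5154 [0.38 0.66]
side (10, 3) 2136 [0.29 0.48]
side (10, 4) 1678 [0.26 0.45]
side (10, 5) 417 [0.25 0.45]
side (11, 1) 31 [0.42 0.48]
side (11, 2) 1825 [0.39 0.65]
side (11, 3) 38 [0.43 0.65]
side (11, 4) 520 [0.1  0.36]
side (12, -6) 19 [0.13 0.5 ]
side (12, -5) 123 [0.11 0.52]
side (12, -4) 21 [0.11 0.53]
side (12, 2) 27 [0.57 0.61]
```

Call:
apply_moves:
  increments: [85,-39,-41,-25,0,85,-39,-41,-25,0,85,-39,-41,-20,0,85,-39,-41,-15,0,85,-39,-41,-10,0,85,-39,-41,0,0,85,-39,-41,0,0,85,-39,-41,0,0,85,0,0,0,0]

```text
t: 2.38
eef_pos: [0.4322, 0.1751, 0.3298]
tool_rot: [0.001, 0.211, 0.978, 0.002]
contact_force: [-0.2, 1.0, -0.6]
gripper_width: 0.996
```

Run:
```python
from h import *
import time
time.sleep(0)
o,im,d=shot("wrist","w1");print(o['t'],o['eef_pos'],o['tool_rot'],o['joint_vel'].round(3))
p=cloud("wrist",d,o);np.save("pics/w1p.npy",p)
for t in ["box_mid","box_top","fixture","lever"]:
    for r in outline_of("wrist",t)[:6]:
        q=p[r['pixels']];q=q[~np.isnan(q[:,0])]
        print(t,round(r['p'],2),np.round(r['extent']),len(q),np.round(np.percentile(q,[5,50,95],axis=0),3).tolist())
```

```text
2.375 [0.43216935 0.17509375 0.3297974 ] [0.00148712 0.21056849 0.97757536 0.00226296] [-0.027  0.005 -0.073 -0.009 -0.033 -0.008 -0.009]
box_mid 0.93 [294. 180.  41.  50.] 2011 [[0.407, 0.167, 0.107], [0.43, 0.19, 0.132], [0.456, 0.213, 0.133]]
box_mid 0.8 [351. 214.  49.  54.] 1646 [[0.505, 0.22, 0.015], [0.522, 0.244, 0.066], [0.552, 0.267, 0.067]]
box_mid 0.75 [229. 284.  43.  56.] 1590 [[0.525, 0.003, 0.008], [0.549, 0.032, 0.065], [0.579, 0.056, 0.067]]
box_mid 0.63 [232. 214.  52.  52.] 1559 [[0.429, 0.055, 0.014], [0.454, 0.084, 0.066], [0.48, 0.108, 0.067]]
box_mid 0.61 [286. 253.  48.  54.] 1579 [[0.522, 0.11, 0.011], [0.538, 0.135, 0.065], [0.568, 0.157, 0.067]]
box_mid 0.18 [155. 286. 132. 142.] 5188 [[0.407, -0.15, 0.009], [0.465, -0.087, 0.012], [0.655, -0.052, 0.033]]
fixture 0.79 [155. 286. 131. 142.] 5330 [[0.407, -0.151, 0.008], [0.466, -0.086, 0.012], [0.656, -0.052, 0.035]]
lever 0.57 [ 14. 302.  27.  70.] 1409 [[0.395, -0.347, 0.005], [0.435, -0.319, 0.028], [0.487, -0.305, 0.044]]
```

View pics/w1.png

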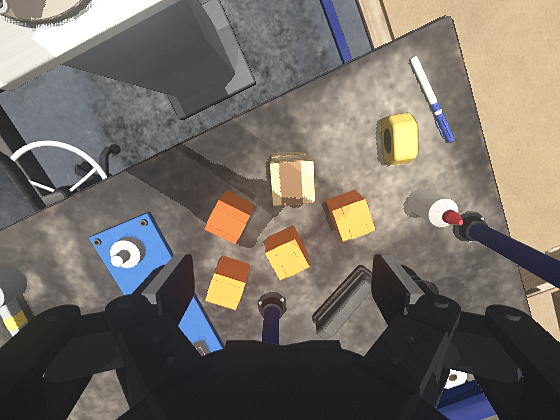

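The wrist view shows the column's top at (294,180), the pin at (125,253), and the four orange boxes around it. The left finger hides box_top.

Run:
```python
from h import *
p=np.load("pics/w1p.npy")
def region(c,r,zlo,zhi):
    m=(np.hypot(p[...,0]-c[0],p[...,1]-c[1])<r); return rect(p,zlo,zhi,m)
print("colmid",region((.431,.19),.06,.126,.14))
m=(p[...,2]>.1)&(p[...,2]<.15)&(np.hypot(p[...,0]-.431,p[...,1]-.19)<.06);print(np.nanmedian(p[m],0))
# below-top part
print("collow",region((.431,.19),.06,.02,.06))
print("pin",region((.43,-.12),.1,.05,.065), region((.43,-.12),.1,.028,.04))
for n in("scene","side"):
    d=np.load(f"pics/{n}1.npy");p=cloud(n,d)
    print(n,"boxtop",region((.55,-.11),.06,.072,.09),"col",region((.431,.19),.06,.126,.145))
```

```text
colmid (1876, ((433.66156005859375, 188.6682586669922), (50.018733978271484, 51.027889251708984), 69.8228759765625))
[0.43124648 0.18926185 0.13202731]
collow (98, ((408.97039794921875, 197.06890869140625), (47.78067398071289, 1.0814509391784668), 67.17317962646484))
pin (138, ((446.8678894042969, -103.49957275390625), (17.917842864990234, 18.129911422729492), 34.11491394042969)) (515, ((446.4474182128906, -102.4622802734375), (47.19309616088867, 44.472373962402344), 14.664861679077148))
scene boxtop (160, ((551.7153930664062, -109.4587173461914), (57.421966552734375, 50.800148010253906), 11.891940116882324)) col (148, ((433.64080810546875, 186.11062622070312), (58.564064025878906, 53.996829986572266), 69.09850311279297))
side boxtop (152, ((555.4005737304688, -103.31008911132812), (50.414608001708984, 55.617591857910156), 9.765186309814453)) col (291, ((434.6364440917969, 189.67904663085938), (53.79951858520508, 51.72953414916992), 69.10162353515625))
```

```bash
cat >> h.py <<'E'
def yaw(o):
    q=o['tool_rot'];M=R.from_quat([q[1],q[2],q[3],q[0]]).as_matrix();return np.degrees(np.arctan2(M[1,1],M[0,1])),M
def plan(P,y=None,n=None,vmax=55,claw=85,pos=None,yw=None):
    o=get_obs();y0,M=yaw(o)
    if yw is not None:
        y0=yw; t=np.radians(yw);ey=np.array([np.cos(t),np.sin(t),0]);ez=np.array([0,0,-1.]);M=np.stack([np.cross(ey,ez),ey,ez],1)
    p0=np.array(o['eef_pos'] if pos is None else pos);D=np.array(P)-p0
    dy=0 if y is None else y-y0
    if n is None:n=int(max(np.ceil(np.linalg.norm(D)*1000/vmax),np.ceil(abs(dy)/9)))
    out=[]
    for i in range(n):
        Mi=R.from_euler('z',dy*i/n,degrees=True).as_matrix()@M
        s=Mi.T@D/n*1000
        out+=[claw,*[round(float(a),1) for a in s],round(-dy/n,2)]
    print("from",p0.round(4),"yaw",round(y0,2),"tilt",np.degrees(np.arccos(-M[2,2])).round(2));print(n,out)
E
python3 - <<'E'
from h import *
plan([.51,-.108,.33],101)
E
```

```text
from [0.4302 0.1813 0.3292] yaw 66.32 tilt 0.27
6 [85, -31.5, -38.8, -0.3, np.float64(-5.78), 85, -27.5, -41.8, -0.3, np.float64(-5.78), 85, -23.1, -44.4, -0.3, np.float64(-5.78), 85, -18.5, -46.5, -0.3, np.float64(-5.78), 85, -13.8, -48.1, -0.3, np.float64(-5.78), 85, -8.9, -49.2, -0.4, np.float64(-5.78)]
```

Call:
apply_moves:
  increments: [85,-31.5,-38.8,0,-5.8,85,-27.5,-41.8,0,-5.8,85,-23.1,-44.4,0,-5.8,85,-18.5,-46.5,0,-5.8,85,-13.8,-48.1,0,-5.8,85,-8.9,-49.2,0,-5.8,85,0,0,0,0,85,0,0,0,0]

```text
t: 3.62
eef_pos: [0.5192, -0.1014, 0.3273]
tool_rot: [0.001, -0.12, 0.993, 0.002]
contact_force: [0.1, 0.6, -0.1]
gripper_width: 0.997
```

Run:
```python
from h import *
o,im,d=shot("wrist","w2");print(o['t'],o['eef_pos'],yaw(o)[0],o['joint_vel'].round(3))
p=cloud("wrist",d,o);np.save("pics/w2p.npy",p)
def region(c,r,zlo,zhi):
    m=(np.hypot(p[...,0]-c[0],p[...,1]-c[1])<r); return rect(p,zlo,zhi,m)
print("boxtop",region((.553,-.106),.06,.072,.085))
print("pin",region((.446,-.103),.06,.05,.065), region((.446,-.103),.05,.028,.04))
print("fork",region((.66,-.12),.06,.04,.055))
print("plate",rect(p,.008,.016,(abs(p[...,1]+.11)<.1)))
for t in ["fixture","lever","lever_band"]:
    for r in outline_of("wrist",t)[:6]:
        q=p[r['pixels']];q=q[~np.isnan(q[:,0])]
        print(t,round(r['p'],2),np.round(r['extent']),len(q),np.round(np.percentile(q,[5,50,95],axis=0),3).tolist())
```

```text
3.625 [ 0.51916558 -0.10139872  0.32728647] 103.74961728464237 [ 0.012  0.009  0.01  -0.007  0.009 -0.002  0.012]
boxtop (1353, ((554.4277954101562, -105.03810119628906), (50.863258361816406, 49.84467697143555), 10.372027397155762))
pin (159, ((445.99774169921875, -104.09979248046875), (16.640207290649414, 17.317047119140625), 13.966470718383789)) (765, ((446.7724304199219, -104.31807708740234), (46.11505126953125, 46.8228759765625), 13.361587524414062))
fork (364, ((665.2446899414062, -111.0145263671875), (63.71739959716797, 36.47076416015625), 88.05205535888672))
plate (10173, ((631.595947265625, -102.83406829833984), (165.1733856201172, 466.6081848144531), 82.85771179199219))
fixture 0.83 [276. 186. 117. 204.] 11883 [[0.412, -0.157, 0.011], [0.518, -0.109, 0.012], [0.685, -0.058, 0.034]]
fixture 0.54 [ 36.  64.  29. 128.] 1682 [[0.379, -0.477, 0.013], [0.417, -0.465, 0.021], [0.519, -0.456, 0.026]]
fixture 0.49 [119. 120.  91. 180.] 5004 [[0.395, -0.374, 0.012], [0.463, -0.345, 0.036], [0.626, -0.308, 0.047]]
lever 0.93 [118. 120.  76. 185.] 5000 [[0.395, -0.374, 0.012], [0.461, -0.345, 0.036], [0.626, -0.308, 0.047]]
lever 0.42 [552. 207.  17.  36.] 336 [[0.456, 0.326, 0.004], [0.478, 0.33, 0.013], [0.494, 0.343, 0.03]]
lever_band 0.73 [119. 121.  87. 183.] 4927 [[0.395, -0.374, 0.013], [0.46, -0.345, 0.036], [0.626, -0.308, 0.047]]
```

View pics/w2.png

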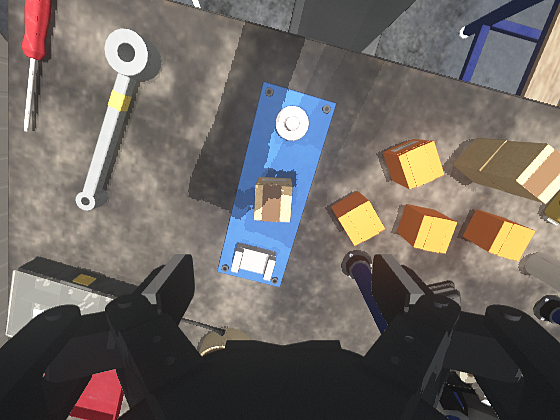

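Everything shows here: pin (291,124), fork (255,262), box (275,200), and the lever from its bore (126,52) via the band (119,101) to the eye (85,201).

Run:
```python
from h import *
p=np.load("pics/w2p.npy");im=cv2.imread("pics/w2.png").astype(int)
b=(im[...,0]>im[...,2]+50)&(abs(p[...,2]-.012)<.006)&(abs(p[...,1]+.108)<.09)&(p[...,0]>.37)&(p[...,0]<.73)
print("plate",rect(p,.005,.02,b))
n,r=rect(p,.028,.04,np.hypot(p[...,0]-.446,p[...,1]+.104)<.045);print(r)
f=(p[...,2]>.028)&(p[...,2]<.055)&(np.hypot(p[...,0]-.665,p[...,1]+.111)<.06)
q=p[f];print("fork",rect(p,.028,.055,f),q.min(0),q.max(0))
# lever
L=(p[...,2]>.03)&(p[...,2]<.06)&(p[...,1]<-.28)&(p[...,1]>-.42)&(p[...,0]<.68)&(p[...,0]>.35)
boss=L&(p[...,2]>.041)&(p[...,0]<.47);q=p[boss][:,:2].astype(np.float32)*1000
print("boss",cv2.minEnclosingCircle(q),len(q))
y=L&(im[...,2]>im[...,0]+60);q=p[y];print("band",q.mean(0),len(q), cv2.minAreaRect(q[:,:2].astype(np.float32)*1000))
e=L&(p[...,0]>.6);q=p[e][:,:2].astype(np.float32)*1000;print("eyearea",cv2.minEnclosingCircle(q),len(q),np.nanmax(p[e],0))
a=L&(p[...,0]>.47)&(p[...,0]<.59);print("arm",cv2.minAreaRect(p[a][:,:2].astype(np.float32)*1000))
vx,vy,x0,y0=cv2.fitLine(p[a][:,:2].astype(np.float32)*1000,cv2.DIST_L2,0,.01,.01).ravel();print(vx,vy,x0,y0,np.degrees(np.arctan2(vy,vx)))
plan([.5540,-.1050,.036],100.4)
```

```text
plate (9667, ((556.376708984375, -107.59504699707031), (109.589111328125, 309.8786315917969), 88.27457427978516))
((446.7724304199219, -104.31807708740234), (46.11505126953125, 46.8228759765625), 13.361587524414062)
fork (955, ((665.6764526367188, -111.07508087158203), (63.875953674316406, 36.637062072753906), 88.78227996826172)) [ 0.64673363 -0.14321015  0.0281664 ] [ 0.68446606 -0.07884006  0.0509254 ]
boss ((412.3893737792969, -333.2480773925781), 28.45650863647461) 1429
band [ 0.47476511 -0.34373372  0.03553572] 256 ((474.7360534667969, -344.6979064941406), (18.68379783630371, 23.00575828552246), 77.32170104980469)
eyearea ((620.1304931640625, -374.636474609375), 22.870012283325195) 420 [ 0.64288437 -0.36091636  0.03772087]
arm ((529.8111572265625, -355.8818359375), (18.700754165649414, 124.62029266357422), 78.57904815673828)
0.97895 -0.20410009 527.3138 -354.36646 -11.776824
from [ 0.5189 -0.1016  0.3276] yaw 103.8 tilt 0.25
6 [85, -5.4, -2.1, 48.6, np.float64(0.57), 85, -5.4, -2.0, 48.6, np.float64(0.57), 85, -5.4, -2.0, 48.6, np.float64(0.57), 85, -5.4, -1.9, 48.6, np.float64(0.57), 85, -5.4, -1.9, 48.6, np.float64(0.57), 85, -5.5, -1.8, 48.6, np.float64(0.57)]
```

Call:
apply_moves:
  increments: [85,-16,-6,50,1.7,85,-16,-6,50,1.7,85,0,0,50,0,85,0,0,0,0,85,0,0,0,0]

```text
t: 4.45
eef_pos: [0.5576, -0.1001, 0.1779]
tool_rot: [0.005, -0.093, 0.996, 0.003]
contact_force: [-0.2, 0.5, 0.1]
gripper_width: 0.998
```

Run:
```python
from h import *
o,im,d=shot("wrist","w3");print(o['t'],o['eef_pos'],yaw(o)[0])
p=cloud("wrist",d,o)
m=(np.hypot(p[...,0]-.554,p[...,1]+.105)<.06);print("boxtop",rect(p,.072,.085,m))
plan([.5540,-.1050,.036],100.4)
```

```text
4.45 [ 0.5575845  -0.10008707  0.17788256] 100.72875676924734
boxtop (3520, ((554.828857421875, -105.0191650390625), (51.264469146728516, 49.89133834838867), 10.316810607910156))
from [ 0.5574 -0.0999  0.1779] yaw 100.74 tilt 0.69
3 [85, 2.0, -1.7, 47.3, np.float64(0.11), 85, 2.0, -1.7, 47.3, np.float64(0.11), 85, 2.0, -1.7, 47.3, np.float64(0.11)]
```

View pics/w3.png

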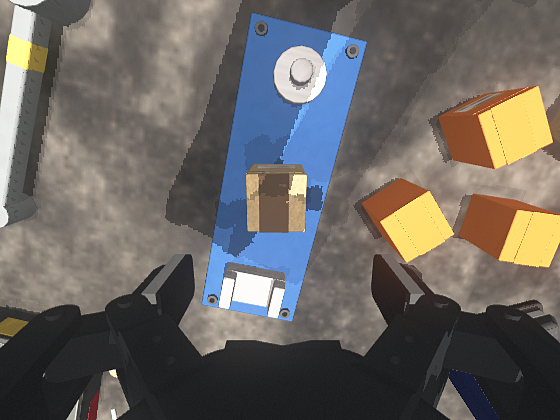

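Call:
apply_moves:
  increments: [85,3,-2.5,45,0.1,85,3,-2.5,45,0.1,85,0,0,40,0,85,0,0,8,0,85,0,0,0,0]

```text
t: 5.12
eef_pos: [0.565, -0.1046, 0.049]
tool_rot: [0.017, -0.093, 0.996, 0.002]
contact_force: [0.3, -0.6, 0.1]
gripper_width: 0.997
```

Run:
```python
from h import *
plan([.5545,-.1050,.036],100.4)
```

```text
from [ 0.565  -0.1046  0.049 ] yaw 100.67 tilt 1.94
1 [85, 10.8, 1.5, 12.7, np.float64(0.27)]
```

Call:
apply_moves:
  increments: [85,10.8,1.0,7,0.2,85,0,0,7,0,85,0,0,0,0]

```text
t: 5.5
eef_pos: [0.5565, -0.1058, 0.0379]
tool_rot: [0.02, -0.091, 0.996, 0.002]
contact_force: [-0.1, 0.3, 0.1]
gripper_width: 0.997
```

Run:
```python
from h import *
print(yaw(get_obs()))
plan([.5545,-.1050,.036],100.4)
```

```text
(np.float64(100.46608724921309), array([[-9.82573654e-01, -1.81653456e-01,  3.93831912e-02],
       [-1.81474631e-01,  9.83362275e-01,  8.09898987e-03],
       [-4.01991540e-02,  8.10803971e-04, -9.99191358e-01]]))
from [ 0.5565 -0.1058  0.0379] yaw 100.47 tilt 2.3
1 [85, 1.9, 1.1, 1.8, np.float64(0.07)]
```

Call:
apply_moves:
  increments: [40,2,0.8,1,0,40,0,0,0,0,40,0,0,0,0,40,0,0,0,0,40,0,0,0,0]
  squeeze: 30

```text
t: 6.12
eef_pos: [0.5549, -0.1053, 0.0373]
tool_rot: [0.02, -0.091, 0.996, 0.002]
contact_force: [-1.8, -0.0, 0.7]
gripper_width: 0.581
```

Call:
apply_moves:
  increments: [40,0,0,-15,0,40,0,0,-30,0,40,0,0,-35,0,40,0,0,-35,0,40,0,0,-35,0,40,0,0,-30,0,40,0,0,-15,0,40,0,0,0,0]

```text
t: 7.12
eef_pos: [0.5452, -0.1076, 0.2423]
tool_rot: [0.02, -0.09, 0.996, 0.003]
contact_force: [0.0, -0.4, -1.6]
gripper_width: 0.577
```

Run:
```python
from h import *
o=get_obs();print(yaw(o)[1][:,2],o['contact_force'])
plan([.4335,.1887,.235],69.6,vmax=45,claw=40)
```

```text
[ 0.04021362  0.0087702  -0.99915262] [ 0.0133978  -0.44071639 -1.64181269]
from [ 0.5452 -0.1076  0.2423] yaw 100.37 tilt 2.36
8 [40, 7.1, 38.9, 0.7, np.float64(3.85), 40, 9.7, 38.4, 0.6, np.float64(3.85), 40, 12.2, 37.6, 0.5, np.float64(3.85), 40, 14.7, 36.7, 0.4, np.float64(3.85), 40, 17.2, 35.7, 0.3, np.float64(3.85), 40, 19.5, 34.4, 0.2, np.float64(3.85), 40, 21.8, 33.1, 0.1, np.float64(3.85), 40, 23.9, 31.5, -0.0, np.float64(3.85)]
```

Run:
```python
from h import *
plan([.46,-.02,.240],92,vmax=40,claw=40)
plan([.4335,.1887,.235],69.6,vmax=45,claw=40,pos=[.46,-.02,.24],yw=92)
```

```text
from [ 0.5452 -0.1076  0.2423] yaw 100.37 tilt 2.36
4 [40, 17.0, 25.4, -0.1, np.float64(2.09), 40, 17.9, 24.7, -0.1, np.float64(2.09), 40, 18.8, 24.1, -0.2, np.float64(2.09), 40, 19.7, 23.4, -0.2, np.float64(2.09)]
from [ 0.46 -0.02  0.24] yaw 92 tilt 0.0
5 [40, 3.8, 41.9, 1.0, 4.48, 40, 7.1, 41.5, 1.0, 4.48, 40, 10.3, 40.8, 1.0, 4.48, 40, 13.5, 39.9, 1.0, 4.48, 40, 16.5, 38.7, 1.0, 4.48]
```

Call:
apply_moves:
  increments: [40,17,25.4,0,2.1,40,17.9,24.7,0,2.1,40,18.8,24.1,0,2.1,40,19.7,23.4,0,2.1,40,4,41,0,4.5,40,7,41,0,4.5,40,10,40,0,4.5,40,13,38,0,4.5,40,15,30,0,3,40,0,0,0,0,40,0,0,0,0]

```text
t: 8.5
eef_pos: [0.4229, 0.1821, 0.2265]
tool_rot: [0.009, 0.174, 0.985, 0.001]
contact_force: [0.4, -0.5, -1.5]
gripper_width: 0.582
```

Run:
```python
from h import *
o,im,d=shot("wrist","w4");print(o['t'],o['eef_pos'],yaw(o)[0],yaw(o)[1][:,2])
s,im2,d2=shot("side","s4");s,im3,d3=shot("scene","c4")
cv2.imwrite("pics/s4c.png",cv2.resize(im2[150:330,200:440],None,fx=3,fy=3))
cv2.imwrite("pics/c4c.png",cv2.resize(im3[130:270,140:320],None,fx=4,fy=4))
plan([.4335,.1887,.2],69.6,claw=40)
for n,dd in(("side",d2),("scene",d3)):
    p=cloud(n,dd);m=np.hypot(p[...,0]-.4335,p[...,1]-.1887)<.07
    q=p[m&(p[...,2]>.08)];print(n,np.histogram(q[:,2],np.arange(.08,.34,.01)))
```

```text
8.5 [0.42290834 0.18213364 0.22649484] 69.95946801972711 [ 0.01884856 -0.00148376 -0.99982125]
from [0.4234 0.1819 0.2271] yaw 69.87 tilt 1.14
1 [40, -6.6, 9.6, 27.3, np.float64(0.27)]
side (array([ 81,  86, 100,  90,  91, 249,   0,   0,   0,   0,   0,   0,  74,
       102, 101,  95, 116, 113, 197,  76, 113, 107, 135, 130, 154]), array([0.08, 0.09, 0.1 , 0.11, 0.12, 0.13, 0.14, 0.15, 0.16, 0.17, 0.18,
       0.19, 0.2 , 0.21, 0.22, 0.23, 0.24, 0.25, 0.26, 0.27, 0.28, 0.29,
       0.3 , 0.31, 0.32, 0.33]))
scene (array([ 41,  43,  45,  41,  73, 100,   0,   0,   0,   0,   0,   0,  33,
        49,  48,  37,  53,  50,  85,  30,  38,  33,  42,  32,  39]), array([0.08, 0.09, 0.1 , 0.11, 0.12, 0.13, 0.14, 0.15, 0.16, 0.17, 0.18,
       0.19, 0.2 , 0.21, 0.22, 0.23, 0.24, 0.25, 0.26, 0.27, 0.28, 0.29,
       0.3 , 0.31, 0.32, 0.33]))
```

View pics/s4c.png

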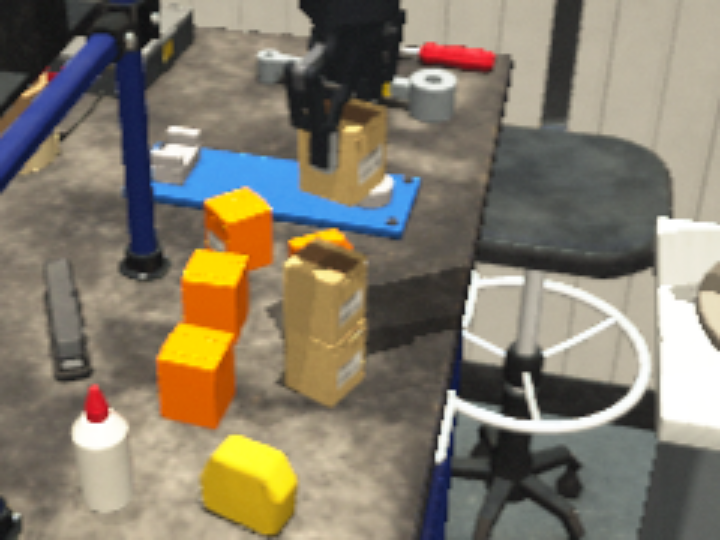

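View pics/w4.png

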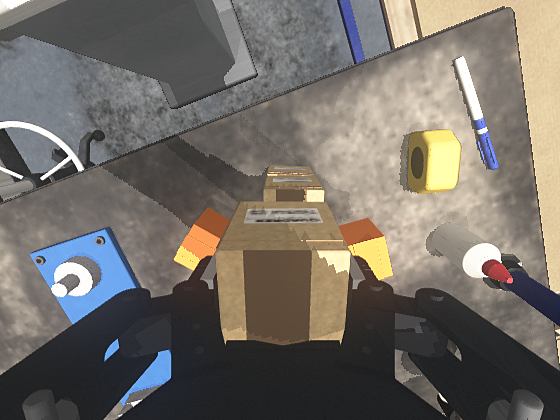

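View pics/c4c.png

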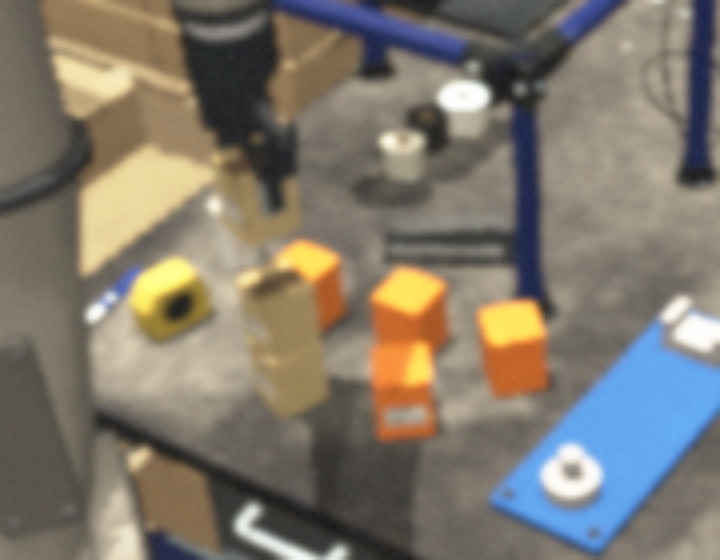

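Call:
apply_moves:
  increments: [40,-6.6,7.6,12,0.2,40,-2,0,12,0,40,0,0,12,0,40,0,0,0,0]

```text
t: 9.15
eef_pos: [0.4359, 0.1845, 0.1881]
tool_rot: [0.01, 0.178, 0.984, 0.001]
contact_force: [0.0, 0.2, -0.4]
gripper_width: 0.583
```

```bash
cat > chk.py <<'E'
from h import *
import sys
k=sys.argv[1]
o,im,d=shot("wrist","w"+k);print(o['t'],o['eef_pos'],yaw(o)[0],yaw(o)[1][:,2],o['contact_force'])
p=cloud("wrist",d,o);m=np.hypot(p[...,0]-.4335,p[...,1]-.1887)<.07
z=o['eef_pos'][2]
print("held top",rect(p,z+.036,z+.05,m)[1]); print("mid",rect(p,.126,.14,m))
for n in ("side","scene"):
    _,im2,d2=shot(n,n+k);p=cloud(n,d2);m=np.hypot(p[...,0]-.4335,p[...,1]-.1887)<.06
    print(n,"held top",rect(p,z+.036,z+.05,m)); 
    q=p[m&(p[...,2]>.08)&(p[...,2]<.3)]
    # silhouettes of vertical faces
    if n=='side': cv2.imwrite(f"pics/s{k}c.png",cv2.resize(im2[180:330,230:400],None,fx=4,fy=4))
    for lo,hi in((.02,.055),(.075,.125),(z-.015,z+.03)):
        print(" faces",lo,rect(p,lo,hi,m))
plan([.4335,.1887,.157],69.6,claw=40)
E
python3 chk.py 5
```

```text
9.15 [0.43587971 0.18448862 0.18809035] 69.49215276087757 [ 0.01913814 -0.00156259 -0.99981563] [ 0.04316612  0.16405001 -0.43090598]
held top ((432.2882080078125, 186.28533935546875), (109.77462005615234, 42.6684684753418), 69.4024887084961)
mid (1243, ((415.1793212890625, 195.37069702148438), (49.79529571533203, 11.140963554382324), 69.55859375))
side held top (208, ((430.2310485839844, 190.86341857910156), (48.96255111694336, 92.74961853027344), 1.725083827972412))
 faces 0.02 (279, ((425.47735595703125, 204.17477416992188), (68.72164916992188, 35.966407775878906), 23.03253936767578))
 faces 0.075 (444, ((425.9803771972656, 204.8402099609375), (71.29537963867188, 38.80647659301758), 26.89824867248535))
 faces 0.17309035414714935 (442, ((430.1933288574219, 202.44876098632812), (68.98960876464844, 38.902854919433594), 23.148046493530273))
scene held top (90, ((425.7283630371094, 180.81285095214844), (74.88796997070312, 40.96760559082031), 53.8369140625))
 faces 0.02 (133, ((416.27056884765625, 177.07675170898438), (37.330589294433594, 69.8383560180664), 22.231103897094727))
 faces 0.075 (211, ((432.2573547363281, 181.64602661132812), (55.57450866699219, 52.547264099121094), 69.06407165527344))
 faces 0.17309035414714935 (199, ((420.4870300292969, 174.8114776611328), (39.72740173339844, 69.85469055175781), 23.97684097290039))
from [0.4367 0.1851 0.1896] yaw 69.51 tilt 1.22
1 [40, 4.9, 2.0, 32.5, np.float64(-0.09)]
```

View pics/s5c.png

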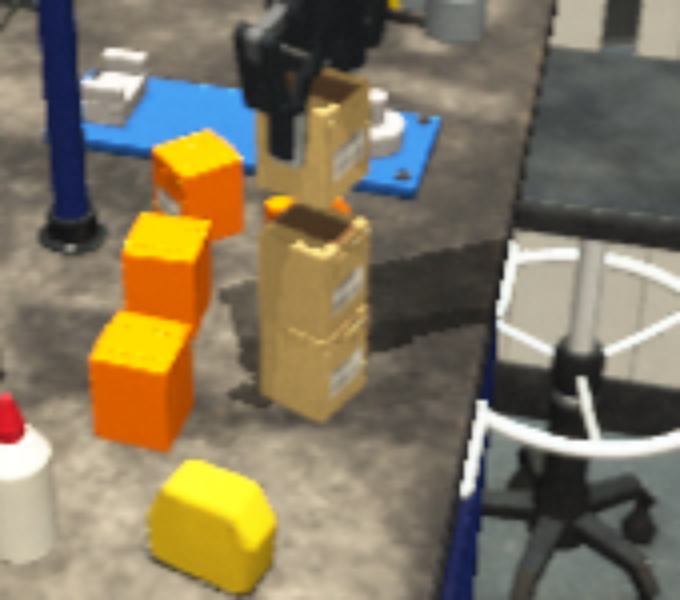

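Call:
apply_moves:
  increments: [40,4.4,2,8,0,40,0,0,8,0,40,0,0,5,0,40,0,0,0,0]

```text
t: 9.8
eef_pos: [0.4335, 0.1893, 0.1676]
tool_rot: [0.011, 0.178, 0.984, 0.003]
contact_force: [0.3, 0.7, -1.6]
gripper_width: 0.578
```

```bash
python3 chk.py 6
```

```text
9.8 [0.43351209 0.18931927 0.16759084] 69.55341155166975 [ 0.02220222  0.00126107 -0.9997527 ] [ 0.31960014  0.70996196 -1.6424082 ]
held top ((429.6766662597656, 190.68313598632812), (109.38475036621094, 42.930423736572266), 69.06632995605469)
mid (397, ((410.78985595703125, 197.0072784423828), (49.273868560791016, 2.3329505920410156), 69.83829498291016))
side held top (210, ((423.3089904785156, 188.37644958496094), (88.9325180053711, 50.3682861328125), 49.68760681152344))
 faces 0.02 (276, ((425.45953369140625, 204.3424530029297), (68.90648651123047, 35.63630676269531), 23.300853729248047))
 faces 0.075 (446, ((426.4326477050781, 203.8546600341797), (70.29683685302734, 37.174217224121094), 26.24481964111328))
 faces 0.15259083640350563 (427, ((425.75152587890625, 206.6521759033203), (69.93983459472656, 38.76327896118164), 25.357202529907227))
scene held top (91, ((424.83648681640625, 188.61734008789062), (97.72315979003906, 43.945133209228516), 49.05718994140625))
 faces 0.02 (138, ((416.1084289550781, 175.67572021484375), (37.10346221923828, 69.06790161132812), 23.279678344726562))
 faces 0.075 (206, ((417.2934265136719, 176.1376953125), (41.602752685546875, 68.97755432128906), 25.818578720092773))
 faces 0.15259083640350563 (189, ((417.3580627441406, 177.3837890625), (36.09172439575195, 68.92477416992188), 26.319995880126953))
from [0.434  0.1895 0.1682] yaw 69.54 tilt 1.33
1 [40, 0.4, -1.0, 11.2, np.float64(-0.06)]
```

Call:
apply_moves:
  increments: [40,0.3,-0.7,4,0,40,0,0,4,0,40,0,0,2,0,40,0,0,0,0]

```text
t: 10.45
eef_pos: [0.434, 0.189, 0.1579]
tool_rot: [0.012, 0.178, 0.984, 0.003]
contact_force: [-0.7, -0.1, -0.7]
gripper_width: 0.58
```

Call:
apply_moves:
  increments: [40,0,0,1.5,0,40,0,0,1,0]

```text
t: 10.7
eef_pos: [0.4361, 0.1886, 0.1578]
tool_rot: [0.013, 0.178, 0.984, 0.004]
contact_force: [-3.6, -2.8, 12.3]
gripper_width: 0.582
```

Call:
apply_moves:
  increments: [40,-1,0,-0.5,0,56,0,0,0,0,66,0,0,0,0,80,0,0,0,0,85,0,0,0,0]

```text
t: 11.32
eef_pos: [0.4373, 0.1886, 0.1586]
tool_rot: [0.013, 0.178, 0.984, 0.004]
contact_force: [-0.2, 0.9, -0.1]
gripper_width: 0.994
```

```bash
python3 chk.py 7
```

```text
11.325 [0.437345   0.18857173 0.15856327] 69.49463441939574 [ 0.02752049  0.00391494 -0.99961357] [-0.19130593  0.90611874 -0.11318705]
held top ((434.1072082519531, 189.63729858398438), (112.72820281982422, 46.97671127319336), 67.8344955444336)
mid (943, ((411.81109619140625, 197.1885986328125), (51.291812896728516, 5.878293514251709), 72.4426040649414))
side held top (270, ((437.7432861328125, 195.00372314453125), (104.43313598632812, 51.739967346191406), 78.10916137695312))
 faces 0.02 (280, ((425.26031494140625, 204.46568298339844), (68.82331848144531, 36.84098815917969), 23.27892303466797))
 faces 0.075 (444, ((426.7361755371094, 203.9205322265625), (70.69198608398438, 39.32341766357422), 24.796125411987305))
 faces 0.1435632743120157 (392, ((433.67919921875, 195.08462524414062), (106.89524841308594, 48.60577392578125), 58.54948806762695))
scene held top (115, ((429.3797302246094, 184.15005493164062), (104.16664123535156, 46.080074310302734), 57.37075424194336))
 faces 0.02 (130, ((416.8125915527344, 175.32730102539062), (36.95728302001953, 67.13258361816406), 26.455684661865234))
 faces 0.075 (207, ((418.32293701171875, 177.21112060546875), (38.05516052246094, 69.13716888427734), 26.12873649597168))
 faces 0.1435632743120157 (171, ((429.5704040527344, 180.9291534423828), (101.32979583740234, 51.12140655517578), 86.55403900146484))
from [0.4374 0.1886 0.1586] yaw 69.5 tilt 1.6
1 [40, 3.7, -1.2, 1.5, np.float64(-0.1)]
```

View pics/s7c.png

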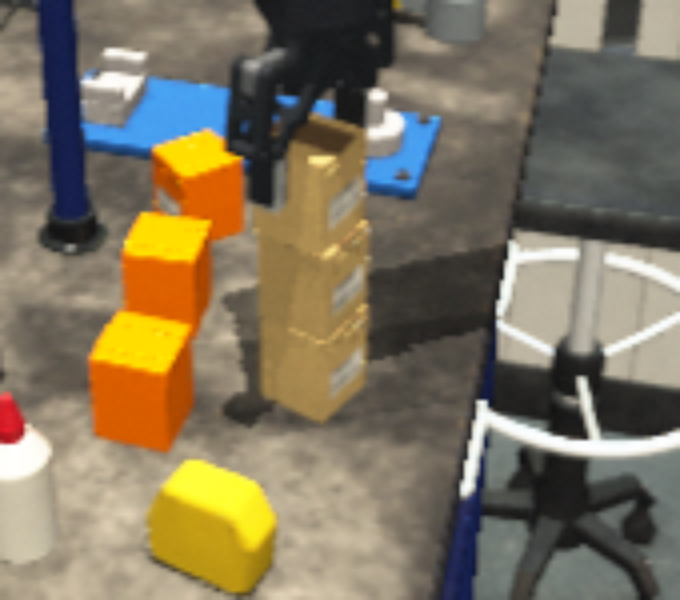

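View pics/w7.png

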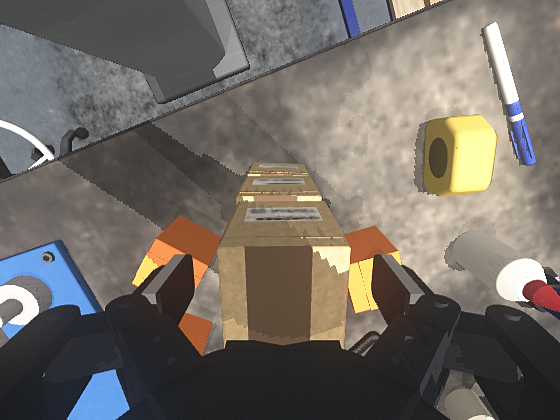

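Call:
apply_moves:
  increments: [85,0,0,-20,0,85,0,0,-30,0,85,0,0,-35,0,85,0,0,-35,0,85,0,0,-30,0,85,0,0,0,0]

```text
t: 12.22
eef_pos: [0.4326, 0.1876, 0.3126]
tool_rot: [0.013, 0.178, 0.984, 0.004]
contact_force: [0.4, 0.4, -1.2]
gripper_width: 0.995
```

```bash
cat > colchk.py <<'E'
from h import *
def colchk():
    for n in ("side","scene"):
        _,im,d=shot(n,n+"cc");p=cloud(n,d);m=np.hypot(p[...,0]-.4335,p[...,1]-.1887)<.06
        print(n,"top",rect(p,.19,.21,m)); 
        for lo,hi in((.01,.056),(.076,.122),(.142,.185)): print(" faces",lo,rect(p,lo,hi,m))
E
python3 - <<'E'
from colchk import *
o,im,d=shot("wrist","w8");print(o['t'],o['eef_pos'],yaw(o)[0],yaw(o)[1][:,2])
p=cloud("wrist",d,o);m=np.hypot(p[...,0]-.4335,p[...,1]-.1887)<.06
print("top",rect(p,.192,.205,m)); colchk()
P=[.443,-.04,.31]
plan(P,80,vmax=50)
E
```

```text
12.225 [0.43259145 0.18756123 0.31264867] 69.47717712610196 [ 0.02621183  0.002758   -0.99965261]
top (3078, ((436.6308288574219, 189.47476196289062), (49.949974060058594, 50.590171813964844), 69.20928192138672))
side top (306, ((437.4050598144531, 190.665771484375), (53.87931442260742, 51.851070404052734), 73.78883361816406))
 faces 0.01 (360, ((425.72149658203125, 205.2227783203125), (68.23326110839844, 36.33936309814453), 22.394611358642578))
 faces 0.076 (409, ((427.11749267578125, 204.2826690673828), (70.21243286132812, 39.092002868652344), 24.210012435913086))
 faces 0.142 (410, ((429.60101318359375, 206.69285583496094), (68.0641860961914, 37.85924530029297), 24.370046615600586))
scene top (163, ((435.9684143066406, 184.92306518554688), (57.094905853271484, 51.250736236572266), 69.6861572265625))
 faces 0.01 (171, ((415.2032165527344, 175.81492614746094), (38.01874542236328, 68.7768325805664), 23.61865234375))
 faces 0.076 (191, ((431.6232604980469, 182.06857299804688), (51.31315612792969, 52.014915466308594), 68.72917175292969))
 faces 0.142 (195, ((421.89544677734375, 178.08071899414062), (38.48828887939453, 69.96453857421875), 25.297210693359375))
from [0.431  0.1867 0.3096] yaw 69.48 tilt 1.23
5 [85, -18.1, -41.6, 0.0, np.float64(-2.1), 85, -16.6, -42.3, -0.0, np.float64(-2.1), 85, -15.0, -42.8, -0.1, np.float64(-2.1), 85, -13.5, -43.4, -0.1, np.float64(-2.1), 85, -11.9, -43.8, -0.1, np.float64(-2.1)]
```

Run:
```python
from h import *
plan([.455,-.345,.25],78.2,n=11)
```

```text
from [0.431  0.1867 0.3096] yaw 69.48 tilt 1.23
11 [85, -18.9, -44.5, 5.5, np.float64(-0.79), 85, -18.3, -44.8, 5.5, np.float64(-0.79), 85, -17.6, -45.0, 5.5, np.float64(-0.79), 85, -17.0, -45.3, 5.5, np.float64(-0.79), 85, -16.4, -45.5, 5.5, np.float64(-0.79), 85, -15.8, -45.7, 5.4, np.float64(-0.79), 85, -15.1, -46.0, 5.4, np.float64(-0.79), 85, -14.5, -46.2, 5.4, np.float64(-0.79), 85, -13.8, -46.4, 5.4, np.float64(-0.79), 85, -13.2, -46.6, 5.4, np.float64(-0.79), 85, -12.6, -46.7, 5.4, np.float64(-0.79)]
```

Call:
apply_moves:
  increments: [85,-18.9,-44.5,5,-0.8,85,-18.3,-44.8,5,-0.8,85,-17.6,-45,5,-0.8,85,-17,-45.3,5,-0.8,85,-16.4,-45.5,5,-0.8,85,-15.8,-45.7,5,-0.8,85,-15.1,-46,5,-0.8,85,-14.5,-46.2,5,-0.8,85,-13.8,-46.4,5,-0.8,85,-13.2,-46.6,5,-0.8,85,-12.6,-40,5,-0.8,85,0,0,0,0]

```text
t: 13.88
eef_pos: [0.4514, -0.3527, 0.2409]
tool_rot: [-0.001, 0.097, 0.995, -0.003]
contact_force: [-0.8, 1.1, 0.3]
gripper_width: 0.996
```

```bash
cat > lev.py <<'E'
from h import *
import sys
o,im,d=shot("wrist",sys.argv[1]);print(o['t'],o['eef_pos'],yaw(o)[0],yaw(o)[1][:,2],o['joint_vel'].round(2))
p=cloud("wrist",d,o);im=im.astype(int)
L=(p[...,2]>.03)&(p[...,2]<.06)&(p[...,1]<-.28)&(p[...,1]>-.42)&(p[...,0]<.68)&(p[...,0]>.35)
boss=L&(p[...,2]>.041)&(p[...,0]<.46);q=p[boss][:,:2].astype(np.float32)*1000
if len(q)>5: print("boss",cv2.minEnclosingCircle(q),len(q))
y=L&(im[...,2]>im[...,0]+60);q=p[y]
if len(q)>5:print("band",q.mean(0),len(q), cv2.minAreaRect(q[:,:2].astype(np.float32)*1000))
a=L&(p[...,0]>.46)&(p[...,0]<.59);print("arm",cv2.minAreaRect(p[a][:,:2].astype(np.float32)*1000))
print("eye",[rect(p,.03,.06,L&(p[...,0]>.605))])
plan([.4741,-.3461,.05],78.2)
E
python3 lev.py w9
```

```text
13.875 [ 0.45135306 -0.35266304  0.24093253] 78.85232535447258 [-0.0019177  -0.00569366 -0.99998195] [-0.02 -0.01 -0.04  0.03 -0.01  0.01 -0.02]
boss ((412.3575134277344, -333.0138244628906), 27.80875587463379) 1668
band [ 0.47404954 -0.34555268  0.03599767] 286 ((474.1080017089844, -345.40789794921875), (18.17815589904785, 22.578413009643555), 79.53167724609375)
arm ((525.134521484375, -355.1668395996094), (18.197940826416016, 134.79019165039062), 79.07763671875)
eye [(384, ((623.9867553710938, -376.9582824707031), (36.108726501464844, 29.44355583190918), 5.703776836395264))]
from [ 0.4517 -0.3507  0.2409] yaw 78.96 tilt 0.26
4 [85, -5.3, 2.4, 47.7, np.float64(0.19), 85, -5.3, 2.4, 47.7, np.float64(0.19), 85, -5.3, 2.4, 47.7, np.float64(0.19), 85, -5.3, 2.5, 47.7, np.float64(0.19)]
```

View pics/w9.png

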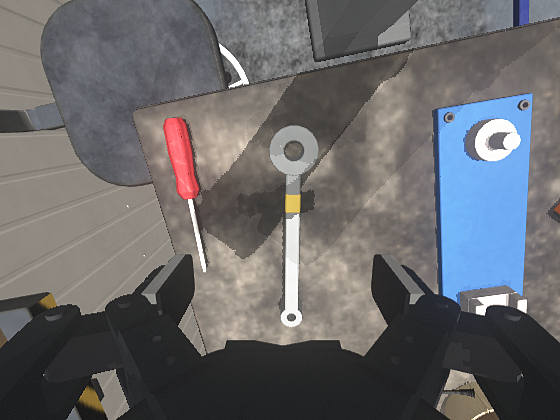

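Call:
apply_moves:
  increments: [85,-11,5,30,0.3,85,-11,4,35,0.2,85,0,0,35,0,85,0,0,35,0,85,0,0,30,0,85,0,0,0,0]

```text
t: 14.68
eef_pos: [0.4765, -0.3344, 0.0684]
tool_rot: [-0.003, 0.096, 0.995, 0.002]
contact_force: [-0.6, 0.0, 0.2]
gripper_width: 0.995
```

Run:
```python
from h import *
plan([.4741,-.3457,.009],78.4);print(yaw(get_obs())[1][:,2])
```

```text
from [ 0.4765 -0.3344  0.0684] yaw 79.0 tilt 0.39
2 [85, -0.1, -5.8, 29.7, np.float64(0.3), 85, -0.1, -5.8, 29.7, np.float64(0.3)]
[-0.00553352  0.00385898 -0.99997724]
```

Call:
apply_moves:
  increments: [85,-0.1,-10,10,0.6,85,0,-1.5,15,0,85,0,0,15,0,85,0,0,8,0,85,0,0,0,0]

```text
t: 15.3
eef_pos: [0.4758, -0.3461, 0.0199]
tool_rot: [-0.001, 0.101, 0.995, 0.001]
contact_force: [0.2, -0.1, 0.4]
gripper_width: 0.996
```

Run:
```python
from h import *
o,im,d=shot("wrist","w10")
plan([.4741,-.3457,.009],78.4);print(yaw(get_obs())[1][:,2],o['contact_force'])
```

```text
from [ 0.476  -0.3463  0.0202] yaw 78.42 tilt 0.16
1 [85, 1.9, 0.2, 11.2, np.float64(0.02)]
[-0.00164759  0.00223942 -0.99999614] [ 0.24551054 -0.1056657   0.3907711 ]
```

View pics/w10.png

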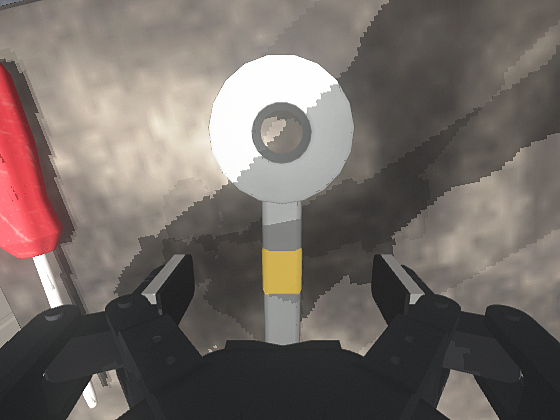

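The band (283,272) lies centred between the fingertips. Next I'll lower and close.

Call:
apply_moves:
  increments: [85,1.5,0,6,0,85,0,0,5,0,85,0,0,0,0]

```text
t: 15.72
eef_pos: [0.4749, -0.3462, 0.0092]
tool_rot: [-0.0, 0.101, 0.995, 0.001]
contact_force: [-0.7, 0.9, -0.5]
gripper_width: 0.995
```

Call:
apply_moves:
  increments: [50,0,0,0,0,30,0,0,0,0,10,0,0,0,0,5,0,0,0,0,5,0,0,0,0,5,0,0,0,0,5,0,0,0,0]
  squeeze: 90

```text
t: 16.6
eef_pos: [0.4752, -0.3465, 0.0099]
tool_rot: [0.0, 0.101, 0.995, 0.001]
contact_force: [0.5, -0.8, 0.2]
gripper_width: 0.197
```

Call:
apply_moves:
  increments: [5,0,0,-8,0,5,0,0,-15,0,5,0,0,-25,0,5,0,0,-30,0,5,0,0,-30,0,5,0,0,-25,0,5,0,0,-15,0,5,0,0,0,0,5,0,0,0,0]

```text
t: 17.73
eef_pos: [0.4728, -0.3448, 0.1649]
tool_rot: [-0.002, 0.101, 0.995, 0.002]
contact_force: [0.8, -0.3, -4.1]
gripper_width: 0.191
```

```bash
cat > lv2.py <<'E'
from h import *
import sys
o,im,d=shot("wrist",sys.argv[1]);print(o['t'],o['eef_pos'],yaw(o)[0],yaw(o)[1][:,2],o['contact_force'],o['torque'],o['gripper_width'])
p=cloud("wrist",d,o);z=o['eef_pos'][2]
def sh(p,n):
    dd=np.hypot(p[...,0]-o['eef_pos'][0],p[...,1]-o['eef_pos'][1])
    M=yaw(o)[1];lx=-(p-o['eef_pos'])@M[:,0];ly=(p-o['eef_pos'])@M[:,1]
    s=(abs(ly)<.045)&(p[...,2]>z-.02)&(p[...,2]<z+.045)&(lx>-.1)&(lx<.185)
    b=s&(lx<-.028); q=p[b]
    if len(q)>20:
        t=q[q[:,2]>np.percentile(q[:,2],50)-.004]
        print(n,"boss",cv2.minEnclosingCircle(t[:,:2].astype(np.float32)*1000),"topz",np.median(t[:,2]),len(t))
        A=np.c_[t[:,:2]-t[:,:2].mean(0),np.ones(len(t))];c=np.linalg.lstsq(A,t[:,2],rcond=None)[0];print("  slope",c[:2].round(3))
    e=s&(lx>.13);q=p[e]
    if len(q)>20:
        t=q[q[:,2]>np.percentile(q[:,2],90)-.006];print(n,"eye",cv2.minEnclosingCircle(t[:,:2].astype(np.float32)*1000),"topz",np.median(t[:,2]),len(t))
sh(p,"wrist")
for n in("side","scene"):
    _,im,d=shot(n,sys.argv[1]+n);sh(cloud(n,d),n)
    if n=="side":cv2.imwrite(f"pics/{sys.argv[1]}sc.png",cv2.resize(im[120:280,220:400],None,fx=4,fy=4))
    else: cv2.imwrite(f"pics/{sys.argv[1]}cc.png",cv2.resize(im[160:310,240:420],None,fx=4,fy=4))
E
python3 lv2.py w11
```

```text
17.725 [ 0.47280676 -0.34481176  0.16487195] 78.37930248368305 [-0.00265643  0.00445802 -0.99998653] [ 0.80202101 -0.32409337 -4.09171275] [-0.00953708 -0.01485493 -0.01893097] 0.19145729214369286
wrist boss ((410.18218994140625, -331.6613464355469), 27.96312141418457) topz 0.20107459059693694 17129
  slope [-0.003  0.004]
side boss ((415.05462646484375, -328.0628662109375), 32.19144058227539) topz 0.1976889448470509 167
  slope [-0.033 -0.173]
side eye ((622.025146484375, -370.92938232421875), 19.424985885620117) topz 0.18908812074332648 37
scene boss ((408.7519226074219, -336.06317138671875), 28.833024978637695) topz 0.20003194402116453 227
  slope [0.028 0.018]
scene eye ((620.7005004882812, -379.3119201660156), 20.746944427490234) topz 0.1892044687556339 56
```

View pics/w11sc.png

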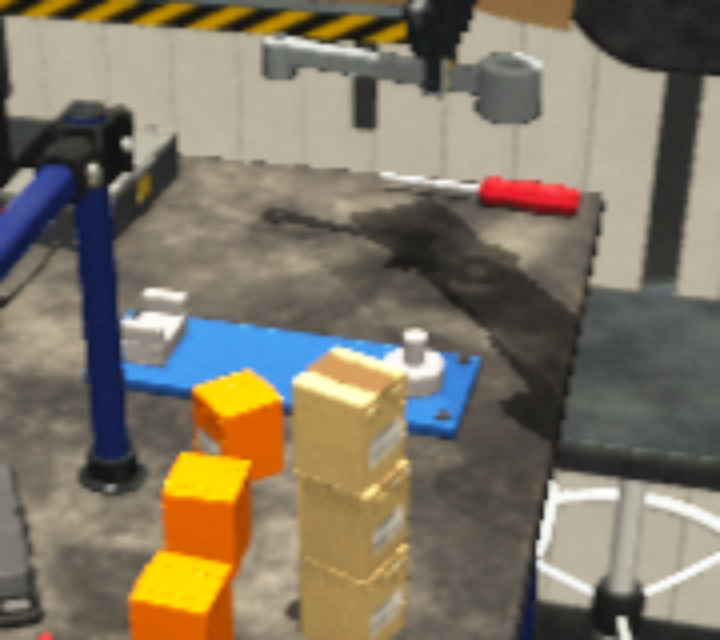

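View pics/w11.png

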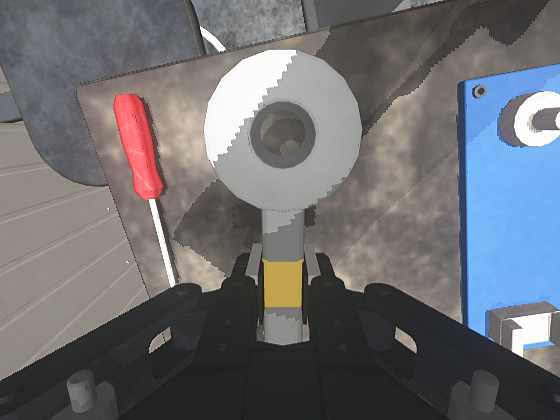

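Run:
```python
from h import *
plan([.5104,-.1062,.165],88.45,vmax=28,claw=5)
```

```text
from [ 0.4728 -0.345   0.1647] yaw 78.37 tilt 0.31
9 [5, 1.3, 26.8, 0.1, np.float64(-1.12), 5, 0.7, 26.9, 0.1, np.float64(-1.12), 5, 0.2, 26.9, 0.1, np.float64(-1.12), 5, -0.3, 26.9, 0.1, np.float64(-1.12), 5, -0.8, 26.8, 0.1, np.float64(-1.12), 5, -1.4, 26.8, 0.1, np.float64(-1.12), 5, -1.9, 26.8, 0.1, np.float64(-1.12), 5, -2.4, 26.8, 0.1, np.float64(-1.12), 5, -2.9, 26.7, 0.0, np.float64(-1.12)]
```

Call:
apply_moves:
  increments: [5,1.3,15,0,-1.1,5,0.7,26.9,0,-1.1,5,0.2,26.9,0,-1.1,5,-0.3,26.9,0,-1.1,5,-0.8,26.8,0,-1.1,5,-1.4,26.8,0,-1.1,5,-1.9,26.8,0,-1.1,5,-2.4,26,0,-1.1,5,-2.9,15,0,-1.1,5,0,0,0,0,5,0,0,0,0]

```text
t: 19.25
eef_pos: [0.5044, -0.1144, 0.1613]
tool_rot: [-0.006, 0.007, 1.0, 0.004]
contact_force: [0.2, -0.1, -3.9]
gripper_width: 0.191
```

```bash
python3 lv2.py w12
python3 - <<'E'
from h import *
plan([.5104,-.1062,.165],88.45,vmax=28,claw=5)
E
```

```text
19.25 [ 0.50439328 -0.11437879  0.16132743] 89.24246881784413 [-0.0118271   0.00834001 -0.99989528] [ 0.17630551 -0.14487769 -3.91923035] [ 0.00535201 -0.04118757  0.07736377] 0.19056053673141746
wrist boss ((440.7491149902344, -113.24264526367188), 28.021989822387695) topz 0.19810586990591394 17127
  slope [-0.012  0.007]
side boss ((445.2751159667969, -110.88388061523438), 31.539737701416016) topz 0.19614465841289747 218
  slope [-0.042 -0.14 ]
side eye ((655.879638671875, -110.9204330444336), 21.087430953979492) topz 0.18445442900013198 58
scene boss ((443.2429504394531, -118.7720947265625), 33.1869010925293) topz 0.1968612340605893 203
  slope [0.042 0.038]
scene eye ((656.8547973632812, -119.7017593383789), 21.57494354248047) topz 0.1853459169055034 42
from [ 0.5044 -0.1146  0.1614] yaw 89.19 tilt 0.83
1 [5, -5.8, 8.6, -3.6, np.float64(0.74)]
```

Call:
apply_moves:
  increments: [5,-3,4.3,0,0.4,5,-3,4.3,0,0.4,5,0,0,10,0,5,0,0,12,0,5,0,0,12,0,5,0,0,8,0,5,0,0,0,0,5,0,0,0,0]

```text
t: 20.4
eef_pos: [0.5098, -0.1067, 0.1155]
tool_rot: [-0.007, 0.016, 1.0, 0.004]
contact_force: [-0.1, -0.7, -4.0]
gripper_width: 0.192
```

```bash
python3 lv2.py w13
python3 - <<'E'
from h import *
plan([.5104,-.1062,.117],88.45,vmax=28,claw=5)
E
```

```text
20.4 [ 0.50975347 -0.10666621  0.11551779] 88.185186314478 [-0.01337887  0.00770605 -0.9998808 ] [-0.06324994 -0.72312045 -3.9859696 ] [-0.0551923  -0.01124433  0.00348649] 0.1915836430605676
wrist boss ((446.19189453125, -104.69950103759766), 28.104829788208008) topz 0.15241355091434075 17144
  slope [-0.013  0.007]
side boss ((451.0552062988281, -101.51163482666016), 32.00714111328125) topz 0.15060276878681234 215
  slope [-0.028 -0.122]
side eye ((660.0206909179688, -105.95797729492188), 21.3375186920166) topz 0.13863873760401574 54
scene boss ((448.6088562011719, -108.996826171875), 33.020877838134766) topz 0.1509786548922285 192
  slope [0.023 0.036]
scene eye ((661.3416748046875, -111.64312744140625), 21.255634307861328) topz 0.1383815032864502 44
from [ 0.5099 -0.1065  0.1158] yaw 88.2 tilt 0.86
1 [5, -0.5, 0.4, -1.2, np.float64(-0.25)]
```

View pics/w13sc.png

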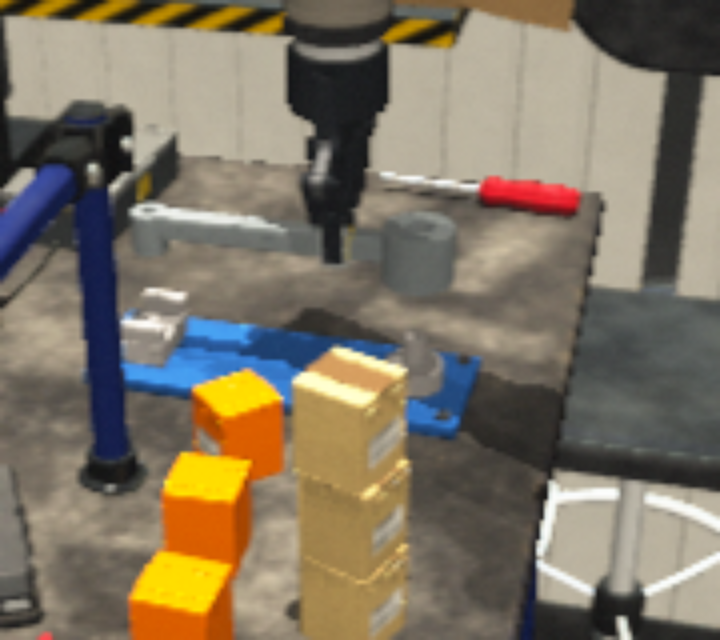

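View pics/w13cc.png

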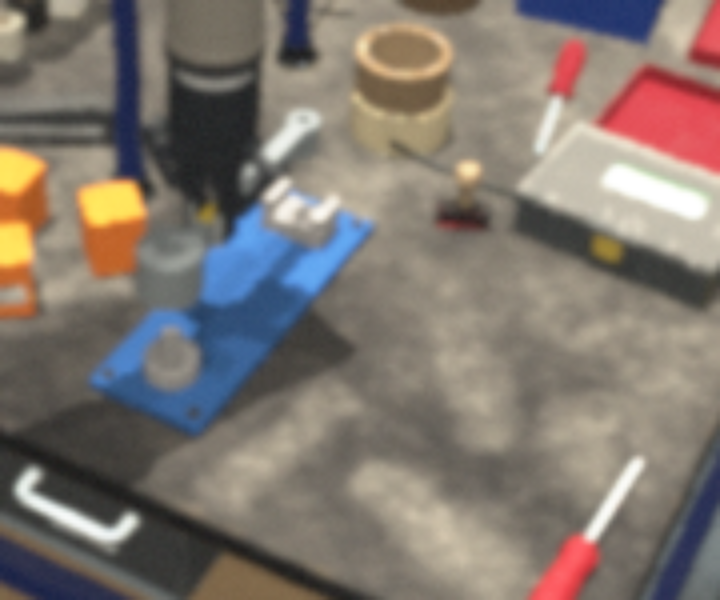

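Call:
apply_moves:
  increments: [5,0,0,0,0,5,0,0,0,0,5,0,0,0,0]

```text
t: 20.92
eef_pos: [0.5104, -0.1065, 0.1164]
tool_rot: [-0.006, 0.016, 1.0, 0.004]
contact_force: [-0.6, -0.7, -4.6]
gripper_width: 0.195
```

```bash
python3 lv2.py w14
python3 - <<'E'
from colchk import *
colchk();o=get_obs();print(o['t'],o['eef_pos'],o['joint_vel'].round(4))
print(hand_in())
E
```

```text
20.925 [ 0.51038904 -0.10648384  0.11639384] 88.20900532630635 [-0.01150122  0.00805666 -0.9999014 ] [-0.62048762 -0.68322984 -4.57316346] [-0.01202919 -0.04300878  0.05914997] 0.1948177965908088
wrist boss ((446.88507080078125, -104.34368133544922), 27.985858917236328) topz 0.15316578958252824 17134
  slope [-0.012  0.007]
side boss ((451.2678527832031, -101.49972534179688), 31.841760635375977) topz 0.15071658131575472 205
  slope [-0.039 -0.135]
side eye ((660.0458984375, -110.53186798095703), 21.235179901123047) topz 0.13958662612329276 57
scene boss ((445.4749755859375, -106.9257583618164), 30.189477920532227) topz 0.1515348730238727 187
  slope [0.036 0.022]
scene eye ((660.7012329101562, -111.37490844726562), 19.839046478271484) topz 0.13965008714900407 45
side top (308, ((437.6708679199219, 191.30661010742188), (52.4150390625, 51.54038619995117), 70.35545349121094))
 faces 0.01 (359, ((425.4530944824219, 203.44058227539062), (69.00625610351562, 37.08222198486328), 23.573686599731445))
 faces 0.076 (404, ((426.58563232421875, 205.40078735351562), (70.13809204101562, 38.74359130859375), 25.120296478271484))
 faces 0.142 (409, ((429.9615478515625, 205.71446228027344), (68.31969451904297, 37.52686309814453), 24.6904354095459))
scene top (161, ((435.6156005859375, 184.94097900390625), (53.92671203613281, 53.07052993774414), 67.79379272460938))
 faces 0.01 (164, ((430.4892883300781, 181.9196014404297), (52.98115921020508, 51.582427978515625), 67.71868896484375))
 faces 0.076 (193, ((417.5711669921875, 177.1637725830078), (39.4072265625, 69.91468811035156), 24.998872756958008))
 faces 0.142 (195, ((420.69879150390625, 177.70510864257812), (39.98051834106445, 70.30896759033203), 24.13014793395996))
21.175 [ 0.51025851 -0.10650018  0.11626573] [ 0.0004  0.0009 -0.0011  0.0018  0.0002  0.0008 -0.0001]
the job is handed in; nothing more can be done
None
```

I put the kraft box on the column and let it go. I then picked up the lever by its yellow band and handed in at 21.2 s, still holding it over the fixture. The hand-in gives no verdict, so the figures below are my own last camera measurements.

- **Box:** it stands about 3–4 mm off the middle box (limit 12 mm), square to within about 1° and released. The two lower boxes still match their start position.
- **Lever:** the bore is about 1 mm from the pin axis and the underside about 50 mm above the pin. The lever is level within about 1° and the arm was still.
- **Eye:** worked out from the lever's direction, it is about 2 mm from the centre of the fork. The side and scene cameras put it about 6 mm short, but they see it only coarsely; both are inside the 20 mm limit.
- **Other disagreement:** the side and scene cameras also read the boss up to 5 mm off the wrist camera's value. I trusted the wrist camera, which was closest and had the most points.
- **Not measured:** I did not re-measure the bystanders at the end. They looked untouched in the last pictures where they were in view, and no unexpected contact force appeared in the readings.

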